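# Bleed the purge gas line and set its flow selector

## Robot

A 7-joint arm with a two-finger parallel gripper is mounted at the origin on a cart in front of the work surface, level with it; the furniture and walls round the work are solid. World frame = base frame: x ahead of the robot, y to its left, z up, the work surface at z = 0. Lengths are in m, angles in rad, forces in N, time in s.
With the tool pointing down it reaches from about 0.35 to 0.9 m from the base axis. Payload 7.2 kg.
Tool frame: the origin (TCP) lies midway between the tips of the shut fingers; the grasp point (between the pads) lies 19 mm behind it; z points along the fingers, y is the direction in which the jaws open and shut (so a half turn about z gives the same grasp; the last joint's range is limited). The gripper opens to 85 mm and grips with 20 to 120 N. Pads are 22 mm wide; open, the fingers measure 114 mm over their backs; the gripper's body (76 mm by 85 mm) begins 54 mm behind the grasp point. The pads swing forward as they close: fully open they stand 13 mm farther back than shut.
Start: joints at [1.035, 0.411, -0.013, 1.596, 0.006, 1.134, -0.082], TCP at [0.282, -0.558, 0.231] pointing down, gripper open.
Joint ranges: [-2.95, 2.95], [-0.29, 1.99], [-1.47, 1.44], [0.14, 2.54], [-1.03, 4.17], [0.13, 1.85], [-2.86, 2.86]. Speed limits (rad/s): [2.39, 2.39, 3.01, 3.01, 3.14, 3.14, 3.14].

## Interface

Orientations are given as a unit quaternion [x, y, z, w].
In Python, from plant import telemetry, optics, workorder gives the robot as it stands. The module is installed in compiled form; this text tells all that it offers.
- The arm moves only by the tool step_arm, never from a script. Its argument "rows" is a list of rows, each a list of 7 numbers: the shift along the tool's x, y, z in mm, then the turn, a rotation vector about the tool's x, y, z in degrees, then the gripper's target within -1 to 1 (fully open at 1, half-way at 0, shut at -1). In form: [[tx, ty, tz, rx, ry, rz, gripper], ...]. A call has 1 to 10 rows; each row shifts and turns the pose as measured when the row begins, along the tool's axes as they then stand; what a row does not reach is not made up. A row lasts 1/10 s, in which the tool goes at most 50 mm and 8.59 degrees, less where a joint would pass 70% of its speed; a pose out of reach is approached as far as the arm can. A call with a gripper value outside its range is refused whole. The fingers move at their own pace and stop on an object; "squeeze" is the grip in N (left out, the last holds). Time passes only in rows, so rows that do not move let the fingers close. It gives the time, the measured TCP pose, the force and the opening at its end, in the units of the state.
- telemetry.read_state(): the state, without advancing time (a new reading comes with each control period).
- optics.read_camera(name): name is "scene" or "side" or "wrist"; returns the picture (384x512x3 uint8, red, green, blue); there is no depth.
- optics.get_calibration(name): a dict with "camera_matrix" (3x3 intrinsics, pixels), "k1" (the pictures are not rectified: a ray, as slopes to the right and down, at radius r is drawn at 1 + k1 r^2 times it, then the intrinsics apply), "rvec" (rotation vector, rad) and "tvec" (3), from world to camera coordinates, as OpenCV has them. Camera axes: x right, y down, z forward; pixel columns grow to the right and rows downward; lengths in m; the calibration is good to about 2 mm. A picture is of the moment at which its call begins: read the wrist's pose just before it. get_calibration takes no time and is no camera call; for the wrist camera it gives the pose at the moment of the call.
- workorder.hand_in(): hands the job in, once; it reports no verdict.
The state is a dict: "time": time; "joints": joint angles; "dq": joint speeds; "joint_efforts": joint torques, N m; "ee_pos": TCP position; "tool_rot": TCP orientation; "wrist_force": force on the tool from outside, world axes, zero at the start; "wrist_torque": the same for the moment, N m; "opening": finger opening in m.
Only numpy, scipy, OpenCV 4.12 (cv2) and the standard library are available. Lean on these libraries where they do the work, as an engineer would, in place of code of your own. Each camera call takes 0.05 s, during which the arm holds its last target.

## Task

Bleed the purge line and set its flow: turn the selector knob counter-clockwise to its end stop, then, with it left there, pull the spring sleeve of the coupler fully back and let it spring fully forward again. After that turn the knob exactly four clicks clockwise from the stop, never going past the fourth click. Leave the amber bottle, beaker, measuring cylinder and timer standing where they are.

Things in the scene. Friction and masses are not known exactly. Their poses are not given: they have to be found in the camera images.
- selector_box: fixed square grey box with an aluminium top, 104 x 104 x 45 mm high; origin: centre of its underside, on the knob's axis; z up. Two brass stubs stick out 12 mm from its +x side. Its place on the worktop and yaw vary. Behind the work, left of y = -0.1 m, stands a tall fixed instrument (0.35 to 0.45 m high) with its front face at x = 0.56 m: keep the arm clear of it.
- knob_grip (a point): grip point of the black selector knob: on its vertical axis, 73 mm above the worktop, 12 mm below its top. A disc 48 mm across (its top 54 mm above the worktop) carries a bar 44 mm long, 14 mm thick, with upright faces from 54 to 85 mm. Turns with the knob: x axis along the bar to the pointer end (white line), y across its thickness, z up.
- range_knob (a joint): knob angle in rad: 0 at the counter-clockwise end stop, growing CLOCKWISE from above; clicks every 0.5236 rad (30 degrees), positions 0 to 7, end stops. At 0 the pointer stands 105 degrees counter-clockwise from the box's x axis, at the one long mark; 7 short marks follow. Starts at click 1, 2 or 3, rarely poised between two. About 0.15 Nm per click; let go, it snaps to the nearest.
- coupler: fixed quick coupler on a dark steel foot plate, 124 x 60 x 10 mm; origin: centre of the plate's underside; z up. The coupler's axis lies level, along the plate's x axis, 72 mm above the worktop: mouth at x = -53 mm, sleeve, then a fixed brass collar (radius 17 mm, from x = +29 mm on) held by a bracket. Its place and yaw vary.
- sleeve_mid (a point): middle of the steel sleeve's grip waist, on the coupler's axis, 72 mm above the worktop. Waist 26 mm diameter, 24 mm long, between two flanges of 30 mm diameter; the sleeve lies level, 40 mm overall. Moves with it; x axis: the pull-back direction (from the mouth to the brass collar), z up. Free space below and on both sides.
- sleeve (a joint): travel of the sleeve in m, 0 when fully forward, growing as it is pulled back, hard stop at 0.012 (fully back). A spring drives it forward: 4 N when forward, 7 N when fully back; it returns by itself when released.
- amber_bottle: bystander: amber reagent bottle, 60 mm diameter, 125 mm high; origin: centre of its underside, z up
- timer: bystander: flat white lab timer, 62 x 62 x 21 mm; origin: centre of its underside, z up
- beaker: bystander: clear plastic beaker, 70 mm diameter, 85 mm high; origin: centre of its underside, z up
- cylinder: bystander: clear measuring cylinder, 58 mm foot, 184 mm high; origin: centre of its underside, z up

How it is judged:
By the outcome, as a careful person would: the job done as asked, in the order asked, and still so for the second after the job is handed in, with the robot touching nothing.
It also fails if it takes over 72 s, if anything falls off the work surface, if the arm or the gripper's body presses on something with over 40 N, if the wrist force passes 120 N, or if a joint passes its speed limit or range.

## Working session

There is one attempt and no reset: what is moved stays moved. The work goes in short steps, Python scripts to look and compute and a tool call to move; the robot and the scene stay as the last step left them, time stands still between calls to the robot, and variables do not carry over. Pictures are saved under pics/ and viewed, and the job is handed in when it is done.

Besides the shell and the picture viewer there is one more tool, called after "Request:" by a JSON object that holds its "name" and its "arguments". step_arm: Moves the arm, as the interface text tells. Its arguments: {"type":"object","properties":{"rows":{"type":"array"},"squeeze":{"type":"number"}},"required":["rows"]}

```bash
mkdir -p pics
python3 - <<'E'
from plant import telemetry, optics
import cv2
s=telemetry.read_state();print(s)
for n in ("scene","side","wrist"):
    c=optics.get_calibration(n);print(n,c)
    im=optics.read_camera(n);cv2.imwrite(f"pics/{n}0.png",im[:,:,::-1])
E
```

```text
{'time': 0.0, 'joints': array([ 1.03477597,  0.41191531, -0.01274709,  1.59704367,  0.00562439,
        1.1342778 , -0.08221352]), 'dq': array([ 6.75032854e-04,  7.02657325e-04,  5.00149674e-04, -6.53804795e-04,
       -8.58243001e-04, -1.92500592e-03,  3.13230735e-05]), 'joint_efforts': array([ 2.07189282e-04, -6.00634432e+01,  6.82457127e-01, -2.99420750e+01,
        1.38281495e-02,  1.05149325e-02,  2.65856585e-05]), 'ee_pos': array([ 0.281593  , -0.55742181,  0.23044343]), 'tool_rot': array([ 9.72760995e-01,  2.31808972e-01, -2.45144285e-04, -7.65846652e-04]), 'wrist_force': array([-0.18322764, -0.57937919, -0.3001084 ]), 'wrist_torque': array([ 0.01773472, -0.02072156, -0.00734896]), 'opening': 0.08539462686345387}
scene {'camera_matrix': array([[485.31910761,   0.        , 247.55108545],
       [  0.        , 485.31910761, 195.8397352 ],
       [  0.        ,   0.        ,   1.        ]]), 'k1': -0.1458363323401197, 'rvec': array([ 2.07339421, -0.90639104,  0.46925161]), 'tvec': array([-0.34789666,  0.23160139,  1.62311084])}
side {'camera_matrix': array([[351.25758781,   0.        , 259.79169583],
       [  0.        , 351.25758781, 189.18779973],
       [  0.        ,   0.        ,   1.        ]]), 'k1': -0.10088618694293332, 'rvec': array([ 0.06255603, -2.73939962,  1.49122817]), 'tvec': array([0.45664347, 0.09458429, 1.27749339])}
wrist {'camera_matrix': array([[266.05634006,   0.        , 256.50827013],
       [  0.        , 266.05634006, 192.41714014],
       [  0.        ,   0.        ,   1.        ]]), 'k1': 0.01906250343317889, 'rvec': array([-2.45528935,  1.51136032,  0.22636311]), 'tvec': array([-0.62441999, -0.03782251,  0.38038376])}
```

View pics/scene0.png

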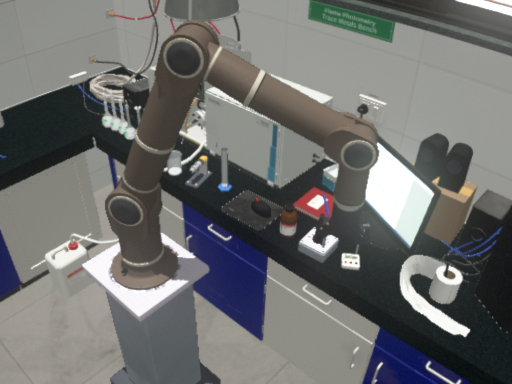

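View pics/side0.png

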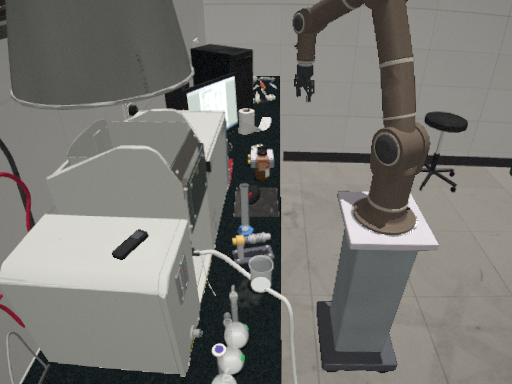

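View pics/wrist0.png

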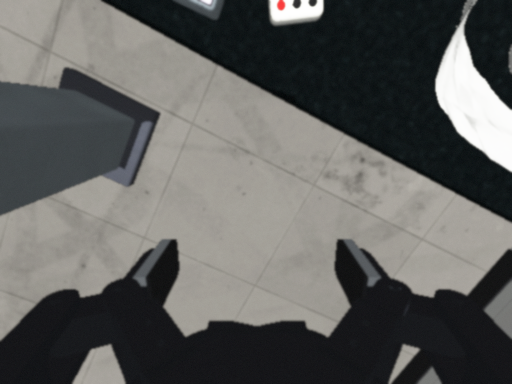

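The scene view shows the selector box at about (318,243), timer (350,261), bottle (288,220), cylinder (225,170), coupler (200,170) and beaker (175,163). I'll write helpers and get rough positions.

```bash
cat > h.py <<'E'
import numpy as np, cv2
from scipy.spatial.transform import Rotation as R
from plant import telemetry, optics
def cal(n):
    c=optics.get_calibration(n); return c
def ray(c,uv):
    K=c["camera_matrix"]; uv=np.atleast_2d(np.array(uv,float))
    n=cv2.undistortPoints(uv[:,None,:],K,np.array([c["k1"],0,0,0.])).reshape(-1,2)
    Rm=cv2.Rodrigues(c["rvec"])[0]; o=-Rm.T@c["tvec"]
    d=np.c_[n,np.ones(len(n))]@Rm
    return o,d/np.linalg.norm(d,axis=1)[:,None]
def plane(c,uv,z):
    o,d=ray(c,uv); return o+d*((z-o[2])/d[:,2])[:,None]
def proj(c,p):
    p=np.atleast_2d(np.array(p,float))
    return cv2.projectPoints(p,c["rvec"],c["tvec"],c["camera_matrix"],np.array([c["k1"],0,0,0.]))[0].reshape(-1,2)
def tri(c1,u1,c2,u2):
    o1,d1=ray(c1,u1);o2,d2=ray(c2,u2);d1=d1[0];d2=d2[0]
    t=np.linalg.lstsq(np.c_[d1,-d2],o2-o1,rcond=None)[0]
    a=o1+d1*t[0];b=o2+d2*t[1];return (a+b)/2,np.linalg.norm(a-b)
def snap(n,f):
    c=cal(n);im=optics.read_camera(n);cv2.imwrite("pics/"+f+".png",im[:,:,::-1]);np.save("pics/"+f+".npy",im)
    import pickle;pickle.dump(c,open("pics/"+f+".pkl","wb"));return c,im
def load(f):
    import pickle;return pickle.load(open("pics/"+f+".pkl","rb")),cv2.imread("pics/"+f+".png")
def st():
    s=telemetry.read_state();r=R.from_quat(s["tool_rot"])
    print("t",round(s["time"],2),"pos",s["ee_pos"].round(4),"toolz",r.as_matrix()[:,2].round(3),"tooly",r.as_matrix()[:,1].round(3),"F",s["wrist_force"].round(1),"open",round(s["opening"],4));return s
E
python3 - <<'E'
from h import *
c=cal("scene");
for n,uv,z in [("boxtop",(318,243),.045),("timer",(350,261),.02),("bottle base",(287,234),0),("cyl base",(225,187),0),("coupler",(200,172),.05),("beaker",(175,172),0)]:
    print(n,plane(c,uv,z).round(3))
for n,(x,y,w,h) in {"scene":(150,130,230,150),"side":(210,130,80,170)}.items():
    im=cv2.imread(f"pics/{n}0.png")[y:y+h,x:x+w]; cv2.imwrite(f"pics/{n}0c.png",cv2.resize(im,None,fx=3.4,fy=3.4,interpolation=cv2.INTER_CUBIC))
E
```

```text
boxtop [[ 0.447 -0.389  0.045]]
timer [[ 0.472 -0.508  0.02 ]]
bottle base [[ 0.452 -0.253  0.   ]]
cyl base [[0.503 0.112 0.   ]]
coupler [[0.458 0.21  0.05 ]]
beaker [[0.433 0.343 0.   ]]
```

View pics/scene0c.png

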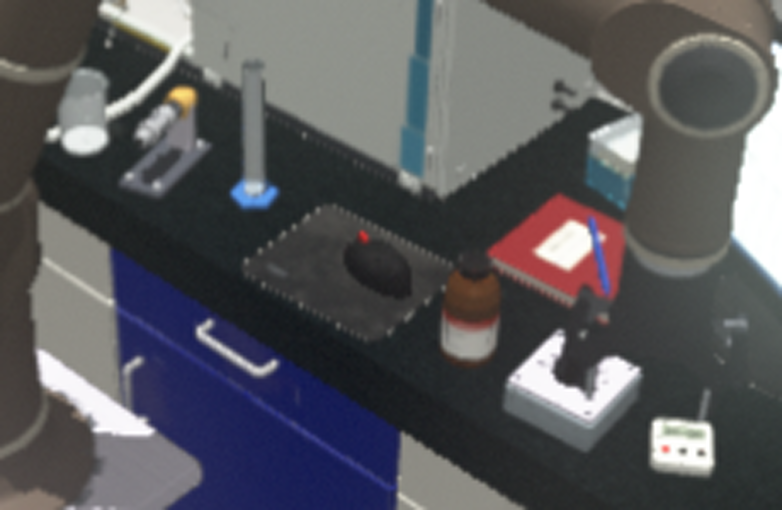

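View pics/side0c.png

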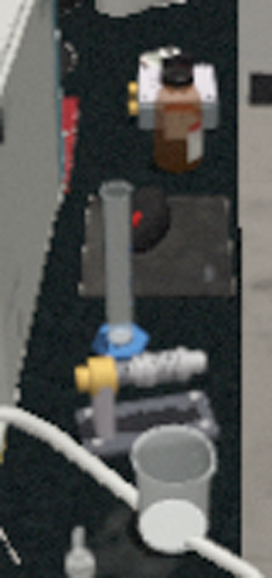

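Run:
```python
from h import *
s=st();c=cal("wrist");o,d=ray(c,[[256,192]])
Rt=R.from_quat(s["tool_rot"]).as_matrix()
print("cam in tool",Rt.T@(o-s["ee_pos"]),"axis in tool",Rt.T@d[0], Rt.round(3))
print("box in tool",Rt.T@(np.array([.447,-.389,.045])-s["ee_pos"]))
```

```text
t 0.15 pos [ 0.2816 -0.5575  0.2306] toolz [-0.001  0.001 -1.   ] tooly [ 0.451 -0.893 -0.001] F [-0.1 -0.5  0.9] open 0.0853
cam in tool [ 0.07372266  0.00038619 -0.14335264] axis in tool [-0.28860825 -0.00243603  0.95744417] [[ 0.893  0.451 -0.001]
 [ 0.451 -0.893  0.001]
 [-0.    -0.001 -1.   ]]
box in tool [ 0.22363107 -0.07562232  0.18571988]
```

Request:
{"name": "step_arm", "arguments": {"rows": [[36, -15, -4, 0, 0, 0, 1], [36, -15, -4, 0, 0, 0, 1], [36, -15, -4, 0, 0, 0, 1], [36, -15, -4, 0, 0, 0, 1], [30, -15, -4, 0, 0, 0, 1], [0, 0, 0, 0, 0, 0, 1], [0, 0, 0, 0, 0, 0, 1]]}}

```text
time: 0.85
ee_pos: [0.4054, -0.407, 0.2484]
tool_rot: [0.973, 0.23, -0.002, -0.002]
wrist_force: [-0.5, -0.3, -1.2]
opening: 0.0855
```

Run:
```python
from h import *
st();snap("wrist","w1");snap("scene","s1")
```

```text
t 0.85 pos [ 0.4054 -0.407   0.2484] toolz [-0.004  0.004 -1.   ] tooly [ 0.448 -0.894 -0.005] F [-0.5 -0.3 -1.2] open 0.0855
```

View pics/w1.png

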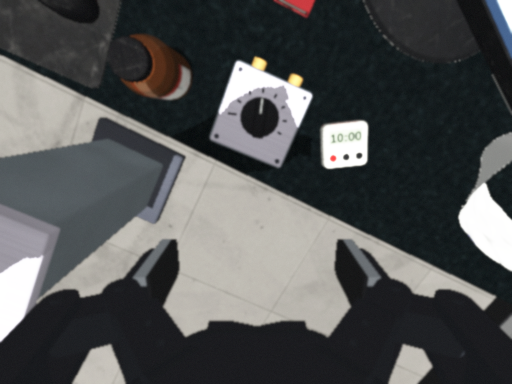

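The wrist view shows the box with corners around (237,62), (312,95), (283,167), (210,135), knob near (260,115) with white pointer up. Bottle is at left, timer at right. Enlarging.

Run:
```python
from h import *
c,im=load("w1"); 
cv2.imwrite("pics/w1c.png",cv2.resize(im[45:185,190:380],None,fx=4,fy=4,interpolation=cv2.INTER_CUBIC))
g=im.astype(int); v=im.max(2);
m=((v>110)).astype(np.uint8)
n,l,s_,ce=cv2.connectedComponentsWithStats(m)
for i in range(1,n):
    if s_[i,4]>800: print(i,s_[i],ce[i])
k=l[150,262]; print(k)
cn=max(cv2.findContours((l==k).astype(np.uint8),0,2)[0],key=cv2.contourArea)
print(cv2.boxPoints(cv2.minAreaRect(cn)))
ap=cv2.approxPolyDP(cn,6,True)[:,0];print(ap)
P=plane(c,ap,.045);print(P.round(4))
```

```text
4 [    0    55   496   287 46244] [189.39388894 230.88991004]
5 [ 210   56  103  111 5766] [260.47485258 110.37322234]
8 [ 321  120   48   49 2062] [344.13579049 143.75169738]
9 [ 458  133   54  138 3852] [489.5430945  207.39641745]
11 [  72  344   54   40 1396] [ 99.98853868 367.63037249]
12 [ 388  344   44   40 1181] [409.90347163 365.78916173]
5
[[204.16095  136.73268 ]
 [240.05965   49.229595]
 [318.41083   81.37367 ]
 [282.51215  168.87675 ]]
[[237  60]
 [210 137]
 [279 166]
 [312  95]
 [297  74]
 [285  81]
 [265  72]
 [259  57]
 [250  65]]
[[ 0.512  -0.327   0.045 ]
 [ 0.4161 -0.3341  0.045 ]
 [ 0.4225 -0.4307  0.045 ]
 [ 0.518  -0.4254  0.045 ]
 [ 0.5304 -0.3976  0.045 ]
 [ 0.5172 -0.3884  0.045 ]
 [ 0.5153 -0.3624  0.045 ]
 [ 0.5265 -0.3488  0.045 ]
 [ 0.5141 -0.3431  0.045 ]]
```

View pics/w1c.png

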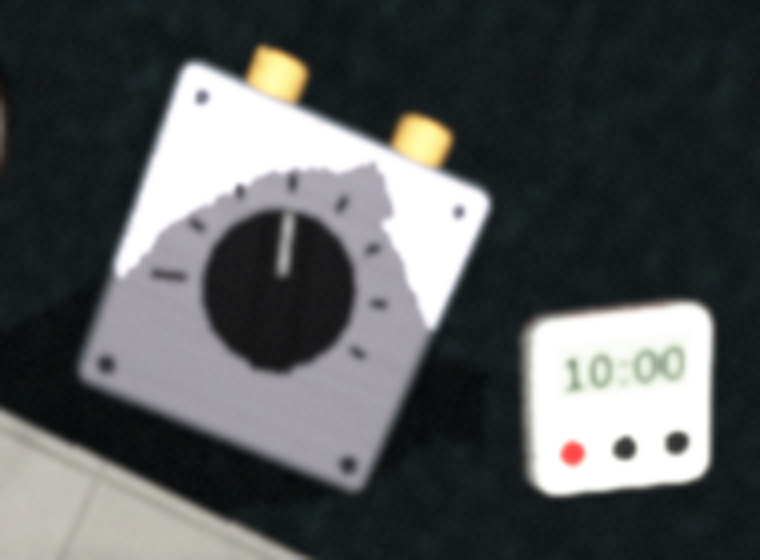

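Run:
```python
from h import *
c,im=load("w1"); 
f=lambda p:np.array(p)/4.-0.375+[190,45]
P=plane(c,f([(202,97),(459,212),(347,465),(106,364)]),.045);print(P.round(4),P.mean(0))
for a,b in ((0,1),(1,2),(2,3),(3,0)): print(np.linalg.norm(P[a]-P[b]),np.degrees(np.arctan2(*(P[b]-P[a])[[1,0]])))
ctr=P.mean(0)
Q=plane(c,f([(168,275),(197,227),(240,190),(293,182),(343,204),(373,248),(379,303),(358,352)]),.045)
print("marks",np.degrees(np.arctan2(*(Q-ctr)[:,[1,0]].T)).round(1),np.linalg.norm(Q-ctr,axis=1).round(4))
T=plane(c,f([(283,275),(290,212)]),.085);print("ptr",T.round(4),np.degrees(np.arctan2(*(T[1]-T[0])[[1,0]])))
g=cv2.cvtColor(im,cv2.COLOR_BGR2GRAY)
D=plane(c,f([(282,290)]),.054);print("disc ctr approx",D)
```

```text
[[ 0.5051 -0.3344  0.045 ]
 [ 0.5113 -0.4186  0.045 ]
 [ 0.427  -0.4245  0.045 ]
 [ 0.4212 -0.3404  0.045 ]] [ 0.46614552 -0.37946955  0.045     ]
0.08442104451656371 -85.80429664666589
0.08453706776174612 -176.02576416865222
0.0842183125170714 93.91179488398485
0.08411921454160297 4.111926494189924
marks [ 109.1   80.    48.5   18.7  -11.4  -40.3  -70.5 -100.1] [0.0347 0.0313 0.0315 0.0318 0.032  0.0318 0.0318 0.0317]
ptr [[ 0.471  -0.3783  0.085 ]
 [ 0.4864 -0.3726  0.085 ]] 20.19157516464925
disc ctr approx [[ 0.46681856 -0.38032606  0.054     ]]
```

Box centre (0.466, -0.380), yaw 4.1°, screw square checks at 84 mm, and marks lie every 30° from 109°. The pointer reads 20°, so it's at click 3 (expected 19°). Next I plan the approach.

```bash
cat >> h.py <<'E'
def plan(pos,yaw,rows=1):
    s=st();Rt=R.from_quat(s["tool_rot"]);y=np.radians(yaw)
    Rg=R.from_matrix(np.array([[np.cos(y),np.sin(y),0],[np.sin(y),-np.cos(y),0],[0,0,-1.]]))
    d=Rt.inv().apply(np.array(pos)-s["ee_pos"])*1000; r=np.degrees((Rt.inv()*Rg).as_rotvec())
    X=Rt.as_matrix()[:,0];print("yaw now",np.degrees(np.arctan2(X[1],X[0])).round(2),"joints",s["joints"].round(2))
    print("shift",d.round(1),"turn",r.round(2),"torque",s["wrist_torque"].round(2))
E
python3 - <<'E'
from h import *
plan((.466,-.3795,.14),19.1)
E
```

```text
t 0.95 pos [ 0.4051 -0.4075  0.2483] toolz [-0.004  0.004 -1.   ] tooly [ 0.447 -0.895 -0.006] F [-0.4 -0.2 -0.3] open 0.0854
yaw now 26.55 joints [ 0.77  0.32 -0.09  1.69  0.03  1.14 -0.43]
shift [ 67.2   2.8 108.2] turn [-0.31  0.13  7.45] torque [-0.04  0.   -0.01]
```

Request:
{"name": "step_arm", "arguments": {"rows": [[23, 1, 25, 0, 0, 2.5, 1], [22, 1, 25, 0, 0, 2.5, 1], [22, 1, 25, 0, 0, 2.5, 1], [0, 0, 25, 0, 0, 0, 1], [0, 0, 0, 0, 0, 0, 1], [0, 0, 0, 0, 0, 0, 1]]}}

```text
time: 1.55
ee_pos: [0.4633, -0.3914, 0.1453]
tool_rot: [0.988, 0.156, -0.003, -0.0]
wrist_force: [1.1, 0.2, 0.0]
opening: 0.0852
```

Run:
```python
from h import *
plan((.466,-.3795,.06),19.1);c,im=snap("wrist","w2")
print(proj(c,[[.466,-.3795,.085]]))
```

```text
t 1.55 pos [ 0.4633 -0.3914  0.1453] toolz [-0.005 -0.    -1.   ] tooly [ 0.307 -0.952 -0.002] F [1.1 0.2 0. ] open 0.0852
yaw now 17.9 joints [ 0.67  0.47 -0.07  1.73  0.04  0.95 -0.68]
shift [  6.7 -10.4  85.3] turn [-0.09  0.3  -1.2 ] torque [-0.03 -0.03  0.03]
[[243.17266541 198.91627088]]
```

View pics/w2.png

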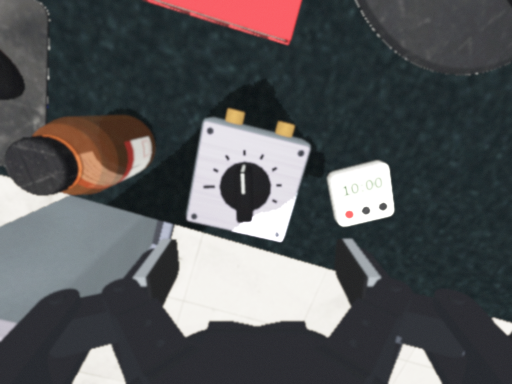

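The knob bar runs from (242,166) to (244,220); the predicted axis is (243,199). The bottle is at left, about (100,150).

Run:
```python
from h import *
c,im=load("w2"); 
cv2.imwrite("pics/w2c.png",cv2.resize(im[100:250,170:330],None,fx=4,fy=4,interpolation=cv2.INTER_CUBIC))
```

```text
(no output)
```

View pics/w2c.png

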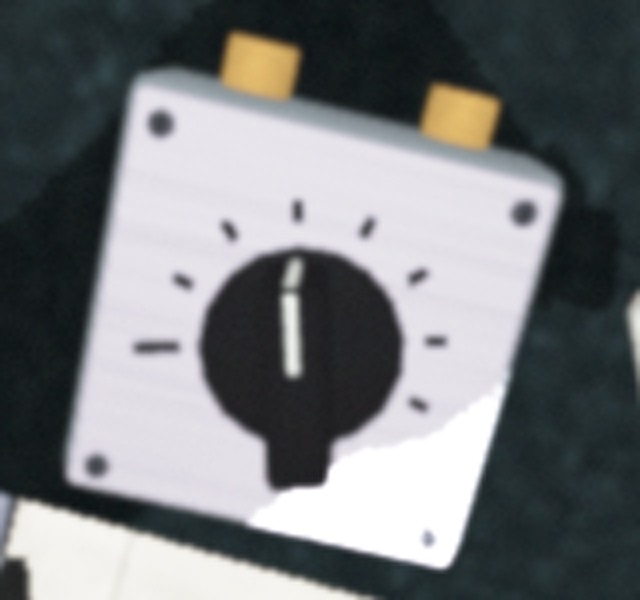

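Run:
```python
from h import *
c,im=load("w2"); 
f=lambda p:np.array(p)/4.-0.375+[170,100]
P=plane(c,f([(161,124),(524,213),(428,539),(96,466)]),.045);print(P.round(4),P.mean(0))
for a,b in ((0,1),(1,2),(2,3),(3,0)): print(np.linalg.norm(P[a]-P[b]).round(4),np.degrees(np.arctan2(*(P[b]-P[a])[[1,0]])).round(2))
T=plane(c,f([(293,376),(289,295),(298,487)]),.085);print(T.round(4))
for i,j in((1,0),(1,2)):print(np.degrees(np.arctan2(*(T[i]-T[j])[[1,0]])), np.linalg.norm(T[i]-T[j]))
```

```text
[[ 0.5049 -0.3345  0.045 ]
 [ 0.5111 -0.4185  0.045 ]
 [ 0.4269 -0.4246  0.045 ]
 [ 0.4205 -0.3404  0.045 ]] [ 0.46585643 -0.37949356  0.045     ]
0.0843 -85.74
0.0844 -175.92
0.0844 94.36
0.0846 4.0
[[ 0.4702 -0.378   0.085 ]
 [ 0.4858 -0.3724  0.085 ]
 [ 0.4475 -0.386   0.085 ]]
19.686181244878693 0.016614809909944933
19.551730482593342 0.040689878478983955
```

Request:
{"name": "step_arm", "arguments": {"rows": [[5, -8, 15, 0, 0, -1.2, 0.2], [3, -4, 20, 0, 0, 0, 0.2], [0, 0, 20, 0, 0, 0, 0.2], [0, 0, 15, 0, 0, 0, 0.2], [0, 0, 0, 0, 0, 0, 0.2], [0, 0, 0, 0, 0, 0, 0.2]], "squeeze": 40}}

```text
time: 2.2
ee_pos: [0.4669, -0.3856, 0.0826]
tool_rot: [0.987, 0.162, 0.001, 0.005]
wrist_force: [-0.4, 0.2, 0.2]
opening: 0.0511
```

Run:
```python
from h import *
plan((.466,-.3795,.06),19.3)
```

```text
t 2.2 pos [ 0.4669 -0.3856  0.0826] toolz [ 0.004 -0.01  -1.   ] tooly [ 0.32  -0.947  0.011] F [-0.4  0.2  0.2] open 0.0511
yaw now 18.68 joints [ 0.66  0.54 -0.07  1.79  0.06  0.81 -0.69]
shift [ 1.1 -6.3 22.5] turn [ 0.61 -0.02 -0.62] torque [ 0.03 -0.05 -0.03]
```

Request:
{"name": "step_arm", "arguments": {"rows": [[1, -7, 8, 0.6, 0, -0.6, 0.2], [0, 0, 8, 0, 0, 0, 0.2], [0, 0, 6, 0, 0, 0, 0.2], [0, 0, 0, 0, 0, 0, 0.2]]}}

```text
time: 2.6
ee_pos: [0.4665, -0.3794, 0.0614]
tool_rot: [0.986, 0.168, 0.001, 0.001]
wrist_force: [-0.2, -0.7, -0.1]
opening: 0.0511
```

Run:
```python
from h import *
plan((.466,-.3795,.06),19.3)
```

```text
t 2.6 pos [ 0.4665 -0.3794  0.0614] toolz [ 0.003 -0.002 -1.   ] tooly [ 0.33  -0.944  0.003] F [-0.2 -0.7 -0.1] open 0.0511
yaw now 19.29 joints [ 0.66  0.56 -0.08  1.81  0.06  0.77 -0.68]
shift [-0.5 -0.1  1.4] turn [ 0.15 -0.14 -0.01] torque [-0.02 -0.01 -0.02]
```

Well aligned; close.

Request:
{"name": "step_arm", "arguments": {"rows": [[0, 0, 1, 0, 0, 0, -1], [0, 0, 0, 0, 0, 0, -1], [0, 0, 0, 0, 0, 0, -1], [0, 0, 0, 0, 0, 0, -1], [0, 0, 0, 0, 0, 0, -1], [0, 0, 0, 0, 0, 0, -1]], "squeeze": 40}}

```text
time: 3.2
ee_pos: [0.4665, -0.3792, 0.0605]
tool_rot: [0.986, 0.168, 0.001, 0.001]
wrist_force: [0.7, 0.7, -1.8]
opening: 0.0132
```

Run:
```python
from h import *
plan((.466,-.3795,.06),19.3)
```

```text
t 3.2 pos [ 0.4665 -0.3792  0.0605] toolz [ 0.003 -0.001 -1.   ] tooly [ 0.331 -0.944  0.002] F [ 0.7  0.7 -1.8] open 0.0132
yaw now 19.3 joints [ 0.66  0.56 -0.08  1.81  0.06  0.77 -0.68]
shift [-0.6  0.1  0.5] turn [ 0.12 -0.13  0.  ] torque [-0.   -0.   -0.02]
```

Request:
{"name": "step_arm", "arguments": {"rows": [[0, 0, 0, 0, 0, -6, -1], [0, 0, 0, 0, 0, -6, -1], [0, 0, 0, 0, 0, -6, -1], [0, 0, 0, 0, 0, -6, -1], [0, 0, 0, 0, 0, -6, -1], [0, 0, 0, 0, 0, -6, -1], [0, 0, 0, 0, 0, 0, -1]]}}

```text
time: 3.9
ee_pos: [0.4665, -0.3791, 0.0605]
tool_rot: [0.88, 0.474, 0.001, 0.001]
wrist_force: [0.2, 0.7, -0.7]
opening: 0.013
```

Run:
```python
from h import *
plan((.466,-.3795,.06),109.1)
```

```text
t 3.9 pos [ 0.4665 -0.3791  0.0605] toolz [ 0.003 -0.001 -1.   ] tooly [ 0.835 -0.55   0.003] F [ 0.2  0.7 -0.7] open 0.013
yaw now 56.62 joints [ 0.78  0.57 -0.25  1.8   0.19  0.79 -0.14]
shift [-0.6 -0.2  0.5] turn [ 1.700e-01  4.000e-02 -5.248e+01] torque [ 0.18 -0.03 -0.03]
```

Request:
{"name": "step_arm", "arguments": {"rows": [[0, 0, 0, 0, 0, -6, -1], [0, 0, 0, 0, 0, -6, -1], [0, 0, 0, 0, 0, -6, -1], [0, 0, 0, 0, 0, -6, -1], [0, 0, 0, 0, 0, -6, -1], [0, 0, 0, 0, 0, -6, -1], [0, 0, 0, 0, 0, -6, -1], [0, 0, 0, 0, 0, 0, -1]]}}

```text
time: 4.7
ee_pos: [0.4664, -0.379, 0.0605]
tool_rot: [0.652, 0.759, 0.001, 0.001]
wrist_force: [0.5, 0.1, -0.3]
opening: 0.0135
```

Run:
```python
from h import *
plan((.466,-.3795,.06),109.1)
```

```text
t 4.7 pos [ 0.4664 -0.379   0.0605] toolz [ 0.003 -0.    -1.   ] tooly [0.989 0.151 0.003] F [ 0.5  0.1 -0.3] open 0.0135
yaw now 98.68 joints [ 0.91  0.6  -0.43  1.79  0.33  0.82  0.48]
shift [-0.4 -0.5  0.5] turn [  0.14   0.06 -10.42] torque [ 0.31 -0.01  0.05]
```

Request:
{"name": "step_arm", "arguments": {"rows": [[0, 0, 0, 0, 0, -4, -1], [0, 0, 0, 0, 0, -4, -1], [0, 0, 0, 0, 0, -4, -1], [0, 0, 0, 0, 0, -2, -1], [0, 0, 0, 0, 0, 0, -1]]}}

```text
time: 5.2
ee_pos: [0.4664, -0.379, 0.0605]
tool_rot: [0.563, 0.827, 0.001, 0.001]
wrist_force: [0.5, 0.7, -0.0]
opening: 0.013
```

Run:
```python
from h import *
plan((.466,-.3795,.06),109.1)
```

```text
t 5.2 pos [ 0.4664 -0.379   0.0605] toolz [ 0.003  0.001 -1.   ] tooly [0.93  0.366 0.003] F [ 0.5  0.7 -0. ] open 0.013
yaw now 111.49 joints [ 0.95  0.61 -0.48  1.79  0.37  0.83  0.67]
shift [-0.3 -0.6  0.5] turn [0.18 0.01 2.39] torque [ 0.36 -0.06 -1.17]
```

Torque −1.2 Nm at 111°: on the stop. Ease off, release, and rise.

Request:
{"name": "step_arm", "arguments": {"rows": [[0, 0, 0, 0, 0, 2, -1], [0, 0, 0, 0, 0, 0, 0.2], [0, 0, 0, 0, 0, 0, 0.2], [0, 0, 0, 0, 0, 0, 0.2], [0, 0, 0, 0, 0, 0, 0.2], [0, 0, -20, 0, 0, 0, 0.2], [0, 0, -40, 0, 0, 0, 0.2], [0, 0, -40, 0, 0, 0, 0.2], [0, 0, -40, 0, 0, 0, 0.2], [0, 0, -40, 0, 0, 0, 0.2]]}}

```text
time: 6.2
ee_pos: [0.4628, -0.3775, 0.24]
tool_rot: [0.58, 0.815, 0.001, -0.005]
wrist_force: [-0.4, -0.3, -0.8]
opening: 0.0509
```

Run:
```python
from h import *
plan((.466,-.3795,.06),109.1);c,im=snap("wrist","w3");snap("scene","s3");snap("side","d3")
cv2.imwrite("pics/w3.png",im[:,:,::-1])
```

```text
t 6.2 pos [ 0.4628 -0.3775  0.24  ] toolz [-0.007  0.008 -1.   ] tooly [ 0.945  0.328 -0.004] F [-0.4 -0.3 -0.8] open 0.0509
yaw now 109.16 joints [ 1.01  0.42 -0.55  1.62  0.23  1.18  0.74]
shift [ -4.6   3.1 179.9] turn [-0.24 -0.54  0.06] torque [-0.03 -0.04  0.05]
```

View pics/w3.png

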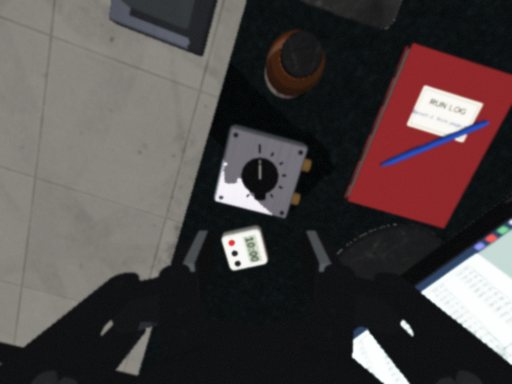

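View pics/s3.png

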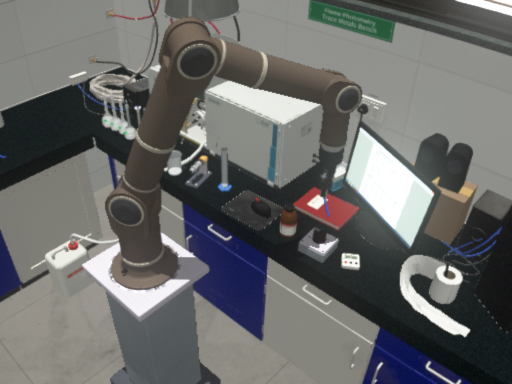

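Run:
```python
from h import *
c,im=load("w3"); 
cv2.imwrite("pics/w3c.png",cv2.resize(im[115:225,205:325],None,fx=5,fy=5,interpolation=cv2.INTER_CUBIC))
```

```text
(no output)
```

View pics/w3c.png

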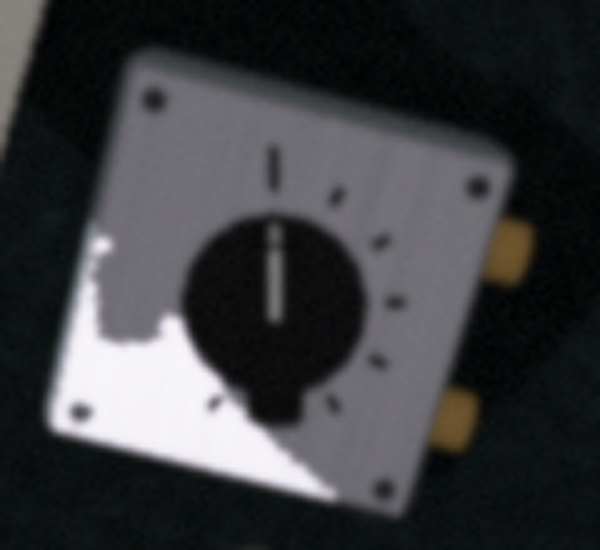

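Request:
{"name": "step_arm", "arguments": {"rows": [[30, 8, -10, 0, 0, 0, 0.2], [43, 11, -10, 0, 0, 0, 0.2], [43, 11, -10, 0, 0, 0, 0.2], [43, 11, 0, 0, 0, 0, 0.2], [43, 11, 0, 0, 0, 0, 0.2], [43, 11, 0, 0, 0, 0, 0.2], [43, 11, 0, 0, 0, 0, 0.2], [43, 11, 0, 0, 0, 0, 0.2]]}}

```text
time: 7.15
ee_pos: [0.4316, -0.0334, 0.2656]
tool_rot: [0.585, 0.811, -0.002, -0.006]
wrist_force: [1.1, 0.8, 0.3]
opening: 0.051
```

Run:
```python
from h import *
plan((.42,.19,.27),180)
```

```text
t 7.15 pos [ 0.4316 -0.0334  0.2656] toolz [-0.012  0.005 -1.   ] tooly [ 0.949  0.316 -0.01 ] F [1.1 0.8 0.3] open 0.051
yaw now 108.39 joints [ 0.7   0.12 -0.78  1.94  0.08  1.13  0.21]
shift [215.6  59.5  -3.2] turn [ -0.18  -0.76 -71.61] torque [ 0.06 -0.06 -0.  ]
```

The pointer is right at the long mark, so the knob stayed at the stop. Continuing toward the coupler.

Request:
{"name": "step_arm", "arguments": {"rows": [[40, 11, 0, 0, 0, 0, 0.2], [40, 11, 0, 0, 0, 0, 0.2], [40, 11, 0, 0, 0, -3, 0.2], [40, 11, 0, 0, 0, -8, 0.2], [25, 11, 0, 0, 0, -8, 0.2], [0, 0, 0, 0, 0, -8, 0.2], [0, 0, 0, 0, 0, -8, 0.2], [0, 0, 0, 0, 0, -8, 0.2], [0, 0, 0, 0, 0, -8, 0.2]]}}

```text
time: 8.05
ee_pos: [0.409, 0.1728, 0.2596]
tool_rot: [0.157, 0.988, 0.0, -0.01]
wrist_force: [0.2, -0.2, 0.0]
opening: 0.0514
```

Run:
```python
from h import *
plan((.42,.19,.27),180);snap("wrist","w4")
```

```text
t 8.05 pos [0.409  0.1728 0.2596] toolz [-0.02   0.004 -1.   ] tooly [ 0.31   0.951 -0.003] F [ 0.2 -0.2  0. ] open 0.0514
yaw now 161.93 joints [ 0.46  0.22 -1.08  1.91  0.2   1.15  0.56]
shift [ -4.9  19.8 -10.6] turn [  0.04  -1.19 -18.07] torque [ 0.01 -0.   -0.03]
```

View pics/w4.png

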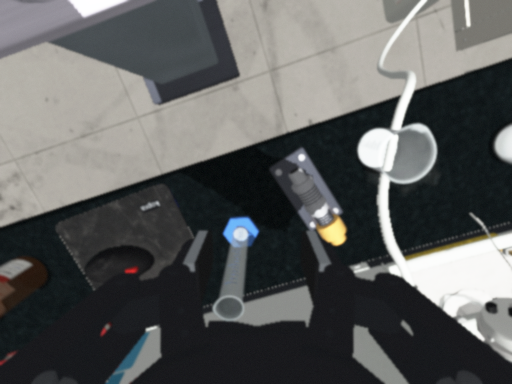

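Run:
```python
from h import *
c,im=load("w4"); 
cv2.imwrite("pics/w4c.png",cv2.resize(im[140:255,260:365],None,fx=5,fy=5,interpolation=cv2.INTER_CUBIC))
```

```text
(no output)
```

View pics/w4c.png

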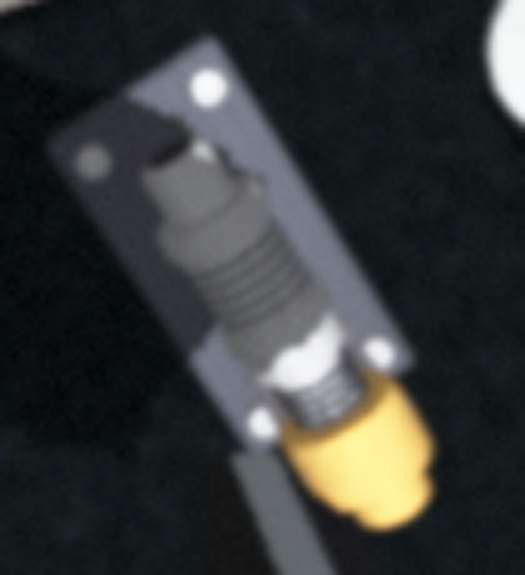

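The enlargement shows the coupler plate corners at (213,37), (50,143), (411,362), (243,450). The sleeve waist is near (250,285), the mouth at the upper left and the brass collar at the lower right.

Run:
```python
from h import *
c,im=load("w4"); 
f=lambda p:np.array(p)/5.-0.4+[260,140]
P=plane(c,f([(213,35),(50,143),(245,452),(412,362)]),.010);print(P.round(4),P.mean(0).round(4))
S=plane(c,f([(208,88),(93,162),(263,424),(378,352)]),.010);print("screws",S.round(4),S.mean(0).round(4))
for a,b in ((0,1),(1,2),(2,3),(3,0)): print([(np.linalg.norm(Q[a]-Q[b]).round(4),np.degrees(np.arctan2(*(Q[b]-Q[a])[[1,0]])).round(2)) for Q in (P,S)])
ctr=S.mean(0)
ax=(S[2]+S[3]-S[0]-S[1])[:2]; y=np.arctan2(ax[1],ax[0]); print("yaw",np.degrees(y))
for x in (-.053,-.02,-.012,0,.012,.02,.029): print(x,((proj(c,[[ctr[0]+x*np.cos(y),ctr[1]+x*np.sin(y),.072]])[0]-[260,140]+.4)*5).round(0))
# cylinder, beaker
print("cyl foot",plane(c,[(240,233)],.005),"beaker",plane(c,[(377,149),(393,150)],.002), plane(c,[(412,153)],.085))
```

```text
[[0.401  0.2448 0.01  ]
 [0.4167 0.1898 0.01  ]
 [0.5318 0.2193 0.01  ]
 [0.5184 0.2769 0.01  ]] [0.467  0.2327 0.01  ]
screws [[0.4155 0.2393 0.01  ]
 [0.4263 0.2004 0.01  ]
 [0.5243 0.2272 0.01  ]
 [0.5119 0.2676 0.01  ]] [0.4695 0.2336 0.01  ]
[(np.float64(0.0572), np.float64(-74.01)), (np.float64(0.0403), np.float64(-74.52))]
[(np.float64(0.1188), np.float64(14.34)), (np.float64(0.1016), np.float64(15.29))]
[(np.float64(0.0592), np.float64(103.05)), (np.float64(0.0422), np.float64(106.99))]
[(np.float64(0.1218), np.float64(-164.72)), (np.float64(0.1005), np.float64(-163.62))]
yaw 15.833149611579506
-0.053 [174. 159.]
-0.02 [241. 263.]
-0.012 [256. 287.]
0 [280. 324.]
0.012 [303. 359.]
0.02 [318. 383.]
0.029 [335. 409.]
cyl foot [[0.5047473  0.11206466 0.005     ]] beaker [[0.44047674 0.35083561 0.002     ]
 [0.44937342 0.37305356 0.002     ]] [[0.437639   0.35683348 0.085     ]]
```

Run:
```python
from h import *
plan((.43,.2265,.21),195.5)
```

```text
t 8.1 pos [0.4089 0.1727 0.2594] toolz [-0.021  0.004 -1.   ] tooly [ 0.302  0.953 -0.003] F [ 0.4 -0.4 -0. ] open 0.0514
yaw now 162.41 joints [ 0.46  0.22 -1.09  1.91  0.2   1.15  0.57]
shift [-4.9 57.8 49.2] turn [  0.2   -1.2  -33.08] torque [-0.03 -0.06 -0.04]
```

Request:
{"name": "step_arm", "arguments": {"rows": [[-3, 29, 0, 0, -1, 0, 0.2], [-3, 29, 0, 0, 0, -7, 0.2], [0, 0, 15, 0, 0, -7, 0.2], [0, 0, 15, 0, 0, -7, 0.2], [0, 0, 15, 0, 0, -7, 0.2], [0, 0, 0, 0, 0, -5, 0.2], [0, 0, 0, 0, 0, 0, 0.2]]}}

```text
time: 8.8
ee_pos: [0.4311, 0.2251, 0.2067]
tool_rot: [-0.134, 0.991, -0.001, -0.005]
wrist_force: [-0.6, 0.5, 0.1]
opening: 0.0512
```

Run:
```python
from h import *
plan((.43,.2265,.21),195.5);c,im=snap("wrist","w5")
cv2.imwrite("pics/w5c.png",cv2.resize(im[120:270,190:350],None,fx=4,fy=4,interpolation=cv2.INTER_CUBIC)[:,:,::-1])
```

```text
t 8.8 pos [0.4311 0.2251 0.2067] toolz [-0.01  -0.004 -1.   ] tooly [-0.266  0.964 -0.001] F [-0.6  0.5  0.1] open 0.0512
yaw now -164.56 joints [ 0.33  0.44 -1.16  1.89  0.44  1.11  0.85]
shift [ 0.7  1.7 -3.3] turn [-0.05 -0.63 -0.06] torque [-0.01 -0.01  0.03]
```

View pics/w5.png

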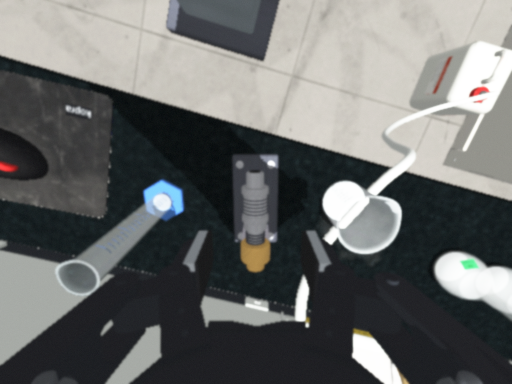

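View pics/w5c.png

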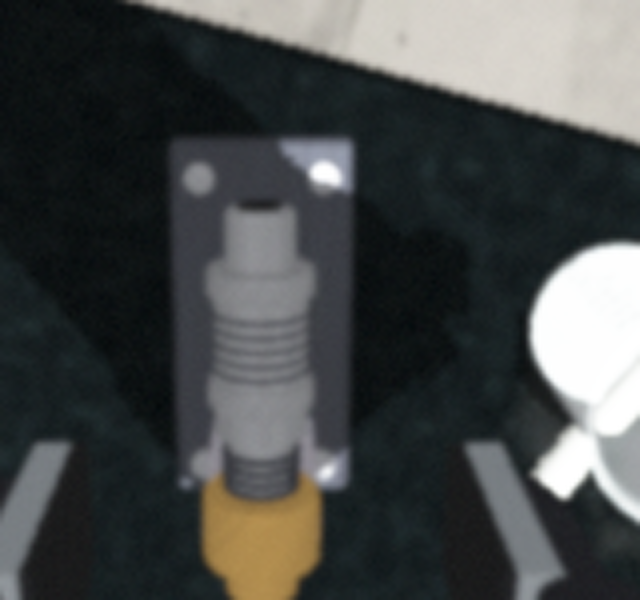

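The crop shows the sleeve with front flange at rows 262–312, grooved waist 316–384, and rear flange to 450, centred on column 261.

Run:
```python
from h import *
c,im=load("w5"); 
f=lambda p:np.array(p)/4.-0.375+[190,120]
S=plane(c,f([(199,178),(325,176),(330,468),(205,463)]),.010);print("screws",S.round(4),S.mean(0).round(4))
ax=(S[2]+S[3]-S[0]-S[1])[:2]; y=np.arctan2(ax[1],ax[0]); print("yaw",np.degrees(y)); ctr=S.mean(0)
u=np.array([np.cos(y),np.sin(y)])
for nm,r,z in (("waist top",316,.0855),("waist bot",384,.0855),("flange front",262,.087),("flange rear",450,.087),("mid",350,.085),("mouth",205,.08),("brass",478,.089)):
    p=plane(c,f([(261,r)]),z)[0];print(nm,p.round(4),"along",(u@(p-ctr)[:2]).round(4),"lat",(np.array([-u[1],u[0]])@(p-ctr)[:2]).round(4))
```

```text
screws [[0.4261 0.2001 0.01  ]
 [0.4147 0.2393 0.01  ]
 [0.5134 0.2699 0.01  ]
 [0.5232 0.2272 0.01  ]] [0.4694 0.2341 0.01  ]
yaw 16.398687309068386
waist top [0.4428 0.226  0.0855] along -0.0278 lat -0.0003
waist bot [0.4611 0.231  0.0855] along -0.0088 lat -0.0007
flange front [0.4283 0.222  0.087 ] along -0.0428 lat 0.0
flange rear [0.4789 0.2359 0.087 ] along 0.0096 lat -0.001
mid [0.452  0.2285 0.085 ] along -0.0182 lat -0.0005
mouth [0.4154 0.2185 0.08  ] along -0.0562 lat 0.0002
brass [0.4859 0.2378 0.089 ] along 0.0169 lat -0.0011
```

Run:
```python
from h import *
c,im=load("w5"); 
a=cv2.resize(im[165:245,235:275],None,fx=10,fy=10,interpolation=cv2.INTER_LANCZOS4)
a=cv2.convertScaleAbs(a,alpha=1.8)
for i in range(0,800,50): cv2.putText(a,str(165+i/10),(0,i+5),0,.35,(0,255,255),1)
cv2.imwrite("pics/w5d.png",a[:,:] if a.shape[0]<=600 else cv2.resize(a,None,fx=.74,fy=.74))
c,im=load("d3"); print(proj(c,[[.452,.2285,.072]]))
u,v=proj(c,[[.452,.2285,.072]])[0].astype(int)
cv2.imwrite("pics/d3c.png",cv2.resize(im[v-30:v+40,u-50:u+50],None,fx=7,fy=7,interpolation=cv2.INTER_CUBIC))
```

```text
[[258.03234554 237.57027744]]
```

View pics/w5d.png

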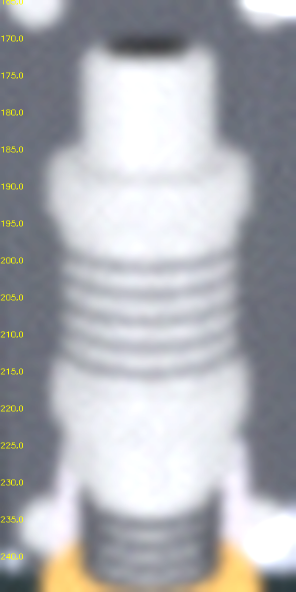

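View pics/d3c.png

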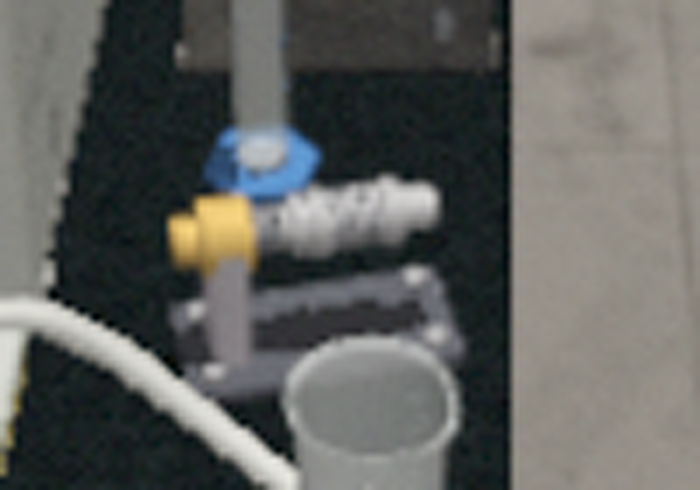

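Run:
```python
from h import *
c,im=load("w5"); y=np.radians(16.0);u=np.array([np.cos(y),np.sin(y)]);ctr=np.array([.4694,.2338])
for r in (171,184.5,196,200,214.5,215.5,226,234,240,243):
    print(r,[ (u@(plane(c,[(254.8,r)],z)[0,:2]-ctr)).round(4) for z in (.072,.078,.085,.087)])
```

```text
171 [np.float64(-0.0544), np.float64(-0.0556), np.float64(-0.0571), np.float64(-0.0575)]
184.5 [np.float64(-0.0395), np.float64(-0.0411), np.float64(-0.0429), np.float64(-0.0434)]
196 [np.float64(-0.0265), np.float64(-0.0283), np.float64(-0.0305), np.float64(-0.0311)]
200 [np.float64(-0.0219), np.float64(-0.0238), np.float64(-0.0261), np.float64(-0.0267)]
214.5 [np.float64(-0.0049), np.float64(-0.0072), np.float64(-0.0099), np.float64(-0.0106)]
215.5 [np.float64(-0.0037), np.float64(-0.006), np.float64(-0.0087), np.float64(-0.0095)]
226 [np.float64(0.009), np.float64(0.0064), np.float64(0.0034), np.float64(0.0025)]
234 [np.float64(0.0189), np.float64(0.0161), np.float64(0.0128), np.float64(0.0119)]
240 [np.float64(0.0264), np.float64(0.0235), np.float64(0.02), np.float64(0.019)]
243 [np.float64(0.0303), np.float64(0.0272), np.float64(0.0236), np.float64(0.0226)]
```

Run:
```python
from h import *
plan((.4535,.2293,.11),196)
```

```text
t 8.85 pos [0.431  0.2248 0.2067] toolz [-0.011 -0.004 -1.   ] tooly [-0.263  0.965 -0.001] F [-0.5 -0.4 -0.4] open 0.0513
yaw now -164.72 joints [ 0.33  0.43 -1.15  1.89  0.44  1.11  0.84]
shift [-24.   -1.5  96.4] turn [-0.06 -0.65 -0.72] torque [-0.03 -0.01  0.  ]
```

Request:
{"name": "step_arm", "arguments": {"rows": [[-12, 0, 20, 0, -0.6, -0.5, 0.2], [-12, 0, 25, 0, 0, 0, 0.2], [0, 0, 25, 0, 0, 0, 0.2], [0, 0, 25, 0, 0, 0, 0.2], [0, 0, 0, 0, 0, 0, 0.2], [0, 0, 0, 0, 0, 0, 0.2]]}}

```text
time: 9.45
ee_pos: [0.4562, 0.2306, 0.1095]
tool_rot: [-0.124, 0.992, -0.001, 0.001]
wrist_force: [0.1, -0.4, -0.1]
opening: 0.0511
```

Run:
```python
from h import *
plan((.4535,.2293,.053),196)
```

```text
t 9.45 pos [0.4562 0.2306 0.1095] toolz [ 0.002 -0.002 -1.   ] tooly [-0.246  0.969 -0.002] F [ 0.1 -0.4 -0.1] open 0.0511
yaw now -165.74 joints [ 0.2   0.58 -1.01  1.95  0.61  0.95  0.71]
shift [ 3.  -0.5 56.5] turn [-0.13  0.11 -1.74] torque [ 0.04 -0.02 -0.02]
```

Request:
{"name": "step_arm", "arguments": {"rows": [[3, -0.5, 8, 0, 0, -1.7, 0.2], [0, 0, 0, 0, 0, 0, 0.2]]}}

```text
time: 9.65
ee_pos: [0.454, 0.2297, 0.1029]
tool_rot: [-0.139, 0.99, -0.001, 0.002]
wrist_force: [-0.8, 0.1, 0.8]
opening: 0.0511
```

Run:
```python
from h import *
plan((.4535,.2293,.053),196);c,im=snap("wrist","w6")
y=np.radians(16.0);u=np.array([np.cos(y),np.sin(y)]);ctr=np.array([.4694,.2338])
uv=proj(c,[[*(ctr+u*x),z] for x,z in((-.0285,.085),(-.0165,.085),(-.0045,.085),(.029,.089),(-.053,.08))]);print(uv.round(1))
a=cv2.resize(im[150:300,190:330],None,fx=4,fy=4,interpolation=cv2.INTER_CUBIC)[:,:,::-1].copy()
for p in uv: q=((p-[190,150]+.4)*4).astype(int);cv2.line(a,tuple(map(int,q-[100,0])),tuple(map(int,q-[40,0])),(0,0,255),1)
cv2.imwrite("pics/w6c.png",a)
```

```text
t 9.65 pos [0.454  0.2297 0.1029] toolz [ 0.005 -0.001 -1.   ] tooly [-0.275  0.961 -0.002] F [-0.8  0.1  0.8] open 0.0511
yaw now -164.04 joints [ 0.2   0.59 -1.01  1.96  0.62  0.94  0.72]
shift [ 0.9 -0.1 49.9] turn [-0.14  0.26 -0.04] torque [-0.02 -0.01  0.01]
[[256.7 211. ]
 [256.8 228. ]
 [256.8 244.3]
 [256.8 290.5]
 [256.7 172.2]]
```

View pics/w6c.png

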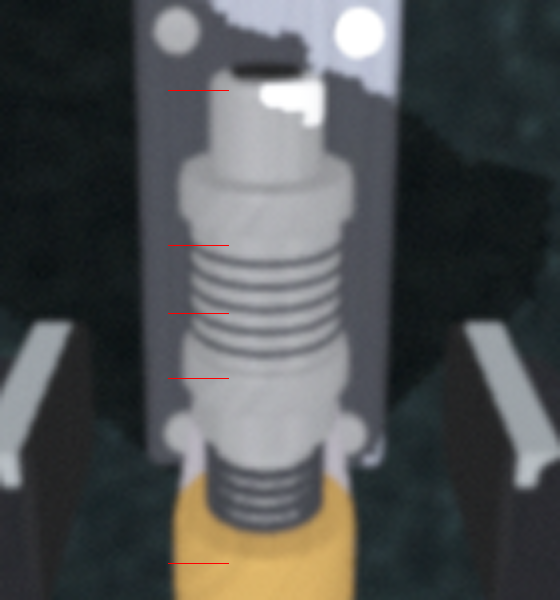

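The waist's middle groove (row 313) coincides with my predicted mid-point. Descending.

Request:
{"name": "step_arm", "arguments": {"rows": [[1, 0, 13, 0, 0, 0, 0.2], [0, 0, 13, 0, 0, 0, 0.2], [0, 0, 13, 0, 0, 0, 0.2], [0, 0, 8, 0, 0, 0, 0.2], [0, 0, 0, 0, 0, 0, 0.2]]}}

```text
time: 10.2
ee_pos: [0.4546, 0.2297, 0.0533]
tool_rot: [-0.138, 0.99, -0.001, 0.004]
wrist_force: [-0.4, 0.3, 0.4]
opening: 0.0512
```

Run:
```python
from h import *
plan((.4535,.2293,.053),196)
```

```text
t 10.2 pos [0.4546 0.2297 0.0533] toolz [ 0.008 -0.    -1.   ] tooly [-0.272  0.962 -0.002] F [-0.4  0.3  0.4] open 0.0512
yaw now -164.19 joints [ 0.14  0.65 -0.94  2.    0.71  0.85  0.65]
shift [ 1.1 -0.1  0.2] turn [-0.13  0.42 -0.19] torque [ 0.01 -0.04  0.04]
```

Request:
{"name": "step_arm", "arguments": {"rows": [[1, 0, 0, 0, 0, 0, 0.2], [0, 0, 0, 0, 0, 0, -1], [0, 0, 0, 0, 0, 0, -1], [0, 0, 0, 0, 0, 0, -1], [0, 0, 0, 0, 0, 0, -1], [0, 0, 0, 0, 0, 0, -1]], "squeeze": 40}}

```text
time: 10.8
ee_pos: [0.4534, 0.229, 0.0533]
tool_rot: [-0.138, 0.99, -0.001, 0.003]
wrist_force: [-0.2, 1.1, -4.8]
opening: 0.0251
```

Run:
```python
from h import *
plan((.4535,.2293,.053),196);snap("wrist","w7")
```

```text
t 10.8 pos [0.4534 0.229  0.0533] toolz [ 0.007 -0.001 -1.   ] tooly [-0.272  0.962 -0.003] F [-0.2  1.1 -4.8] open 0.0251
yaw now -164.19 joints [ 0.14  0.65 -0.94  2.    0.71  0.85  0.65]
shift [-0.2  0.2  0.3] turn [-0.17  0.38 -0.19] torque [ 0.03 -0.05  0.03]
```

View pics/w7.png

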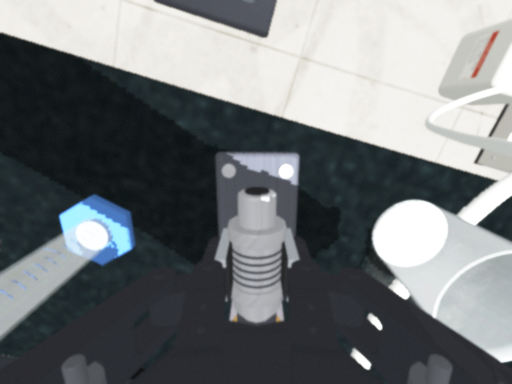

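Opening 25 mm means the pads sit in the waist. Now pull back (tool −x).

Request:
{"name": "step_arm", "arguments": {"rows": [[-3, 0, 0, 0, 0, 0, -1], [-3, 0, 0, 0, 0, 0, -1], [-3, 0, 0, 0, 0, 0, -1], [-3, 0, 0, 0, 0, 0, -1], [-2, 0, 0, 0, 0, 0, -1]]}}

```text
time: 11.35
ee_pos: [0.4632, 0.2317, 0.0532]
tool_rot: [-0.138, 0.99, -0.003, -0.0]
wrist_force: [-6.6, -2.1, 4.3]
opening: 0.0248
```

Run:
```python
from h import *
plan((.4534,.229,.0533),196)
```

```text
t 11.35 pos [0.4632 0.2317 0.0532] toolz [ 0.    -0.006 -1.   ] tooly [-0.274  0.962 -0.006] F [-6.6 -2.1  4.3] open 0.0248
yaw now -164.12 joints [ 0.14  0.66 -0.94  1.97  0.71  0.88  0.66]
shift [10.2  0.1 -0.1] turn [-0.34 -0.09 -0.12] torque [-0.35  1.23 -0.07]
```

Request:
{"name": "step_arm", "arguments": {"rows": [[-2, 0, 0, 0, 0, 0, -1], [-2, 0, 0, 0, 0, 0, -1], [-2, 0, 0, 0, 0, 0, -1], [0, 0, 0, 0, 0, 0, -1]]}}

```text
time: 11.75
ee_pos: [0.4637, 0.2318, 0.0532]
tool_rot: [-0.139, 0.99, -0.006, -0.006]
wrist_force: [-6.8, -3.2, 4.3]
opening: 0.0254
```

Run:
```python
from h import *
plan((.4534,.229,.0533),196);snap("wrist","w8")
```

```text
t 11.75 pos [0.4637 0.2318 0.0532] toolz [-0.009 -0.013 -1.   ] tooly [-0.275  0.961 -0.01 ] F [-6.8 -3.2  4.3] open 0.0254
yaw now -164.06 joints [ 0.13  0.67 -0.94  1.96  0.7   0.89  0.67]
shift [10.7  0.1  0.1] turn [-0.58 -0.73 -0.06] torque [-0.4   1.13 -0.  ]
```

View pics/w8.png

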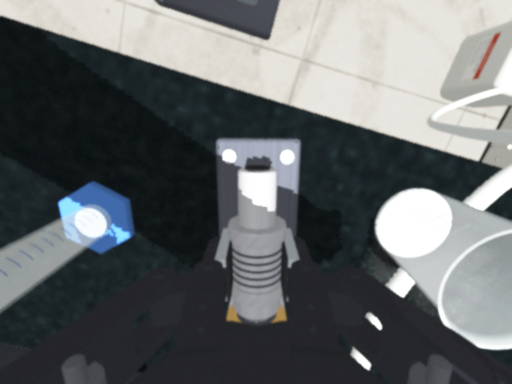

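The sleeve is at about 11 mm, with 7 N spring force; small commands get swallowed, so push somewhat further.

Request:
{"name": "step_arm", "arguments": {"rows": [[-5, 0, 0, 0, 0.5, 0, -1], [-6, 0, 0, 0, 0.5, 0, -1], [-6, 0, 0, 0, 0.5, 0, -1]], "squeeze": 60}}

```text
time: 12.1
ee_pos: [0.4642, 0.2317, 0.053]
tool_rot: [-0.141, 0.989, -0.015, -0.033]
wrist_force: [-24.6, -9.6, 22.8]
opening: 0.0244
```

Run:
```python
from h import *
plan((.4534,.229,.0533),196)
```

```text
t 12.1 pos [0.4642 0.2317 0.053 ] toolz [-0.06  -0.039 -0.997] tooly [-0.279  0.96  -0.021] F [-24.6  -9.6  22.8] open 0.0244
yaw now -163.87 joints [ 0.12  0.7  -0.94  1.91  0.67  0.97  0.7 ]
shift [11.1  0.4  0.5] turn [-1.19 -3.94  0.17] torque [-1.88  4.51 -0.18]
```

Run:
```python
from h import *
c,im=snap("wrist","w9");st()
a=[cv2.resize(cv2.imread(f"pics/{n}.png")[150:330,200:315],None,fx=3,fy=3,interpolation=cv2.INTER_CUBIC) for n in("w7","w9")]
cv2.imwrite("pics/w79.png",np.hstack(a))
```

```text
t 12.15 pos [0.4642 0.2317 0.053 ] toolz [-0.062 -0.04  -0.997] tooly [-0.279  0.96  -0.021] F [-25.3 -11.4  25.9] open 0.0241
```

View pics/w79.png

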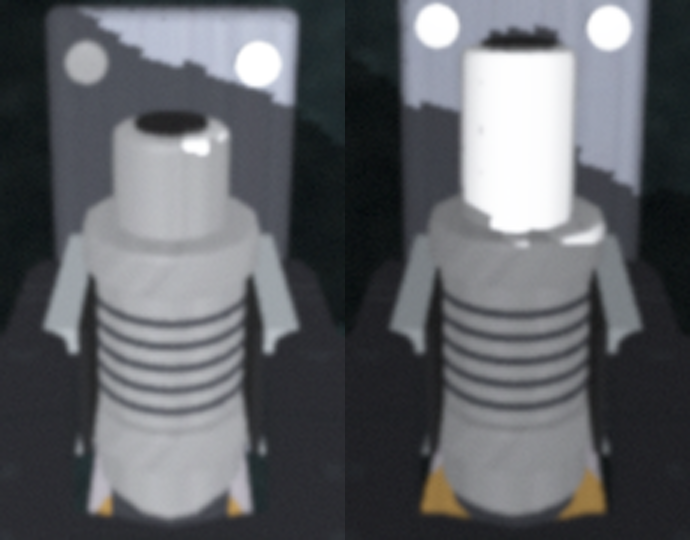

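Sleeve clearly back (nose fully exposed, grooves unmoved relative to pads, 27 N against the stop). Release.

Request:
{"name": "step_arm", "arguments": {"rows": [[1, 0, 0, 0, 0, 0, -1], [0, 0, 0, 0, 0, 0, 0.3], [0, 0, 0, 0, 0, 0, 0.3], [0, 0, 0, 0, 0, 0, 0.3], [0, 0, 0, 0, 0, 0, 0.3], [0, 0, 0, 0, 0, 0, 0.3]]}}

```text
time: 12.75
ee_pos: [0.4641, 0.2319, 0.0541]
tool_rot: [-0.141, 0.989, -0.016, -0.033]
wrist_force: [-0.1, -0.3, 0.3]
opening: 0.0556
```

Run:
```python
from h import *
plan((.4534,.229,.15),196);c,im=snap("wrist","w10")
cv2.imwrite("pics/w10c.png",cv2.resize(im[120:330,180:335],None,fx=2.8,fy=2.8,interpolation=cv2.INTER_CUBIC)[:,:,::-1])
```

```text
t 12.75 pos [0.4641 0.2319 0.0541] toolz [-0.061 -0.04  -0.997] tooly [-0.279  0.96  -0.021] F [-0.1 -0.3  0.3] open 0.0556
yaw now -163.87 joints [ 0.12  0.7  -0.94  1.91  0.67  0.97  0.7 ]
shift [ 17.7  -1.9 -94.9] turn [-1.24 -3.99  0.17] torque [ 0.03 -0.06 -0.02]
```

View pics/w10c.png

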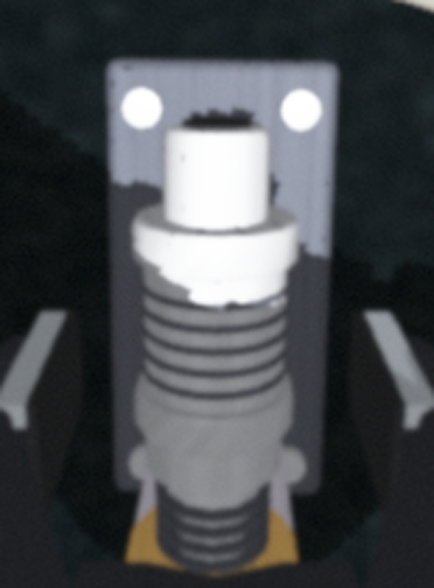

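The sleeve has sprung forward: the spring is visible again. Rising, then looking from above.

Request:
{"name": "step_arm", "arguments": {"rows": [[0, 0, -15, 0, 0, 0, 0.3], [2, 0, -30, -0.6, -2, 0, 0.3], [5, 0, -40, -0.6, -2, 0, 0.3], [10, 0, -45, 0, 0, 0, 0.3], [10, 0, -45, 0, 0, 0, 0.3], [0, 0, 0, 0, 0, 0, 0.3]]}}

```text
time: 13.4
ee_pos: [0.4407, 0.2288, 0.2391]
tool_rot: [-0.142, 0.99, 0.001, 0.001]
wrist_force: [0.6, 0.7, -1.0]
opening: 0.0556
```

Run:
```python
from h import *
plan((.432,-.033,.266),108.4);c,im=snap("wrist","w11")
cv2.imwrite("pics/w11c.png",cv2.resize(im[120:270,190:350],None,fx=4,fy=4,interpolation=cv2.INTER_CUBIC)[:,:,::-1])
y=np.radians(16.0);u=np.array([np.cos(y),np.sin(y)]);ctr=np.array([.4694,.2338])
print(((proj(c,[[*(ctr+u*x),z] for x,z in((-.0165,.085),(-.0045,.085),(-.053,.08))])-[190,120]+.4)*4).round(1))
```

```text
t 13.4 pos [0.4407 0.2288 0.2391] toolz [ 0.001  0.001 -1.   ] tooly [-0.281  0.96   0.001] F [ 0.6  0.7 -1. ] open 0.0556
yaw now -163.65 joints [ 0.35  0.41 -1.18  1.84  0.41  1.17  0.89]
shift [  81.9 -248.7  -27.3] turn [1.100e-01 4.000e-02 8.795e+01] torque [-0.04 -0.01 -0.03]
[[257.7 278.6]
 [257.6 317.7]
 [258.2 150.9]]
```

View pics/w11c.png

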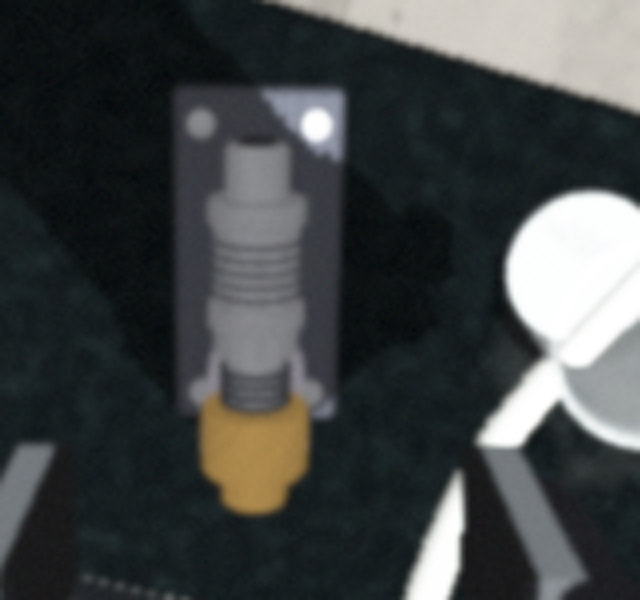

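Sleeve looks identical to the initial state. Heading back to the knob.

Request:
{"name": "step_arm", "arguments": {"rows": [[0, 0, -10, 0, 0, 8, 0.3], [0, 0, -10, 0, 0, 8, 0.3], [0, 0, -5, 0, 0, 8, 0.3], [0, 0, 0, 0, 0, 8, 0.3], [0, -20, 0, 0, 0, 8, 0.3], [0, -30, 0, 0, 0, 8, 0.3], [-10, -30, 0, 0, 0, 8, 0.3], [-20, -30, 0, 0, 0, 8, 0.3], [-30, -20, 0, 0, 0, 8, 0.3], [0, 0, 0, 0, 0, 0, 0.3]]}}

```text
time: 14.45
ee_pos: [0.4087, 0.0733, 0.26]
tool_rot: [0.489, 0.873, -0.002, -0.003]
wrist_force: [0.3, 0.4, -0.6]
opening: 0.0554
```

Run:
```python
from h import *
plan((.44,-.36,.25),109.1)
```

```text
t 14.45 pos [0.4087 0.0733 0.26  ] toolz [-0.008 -0.001 -1.   ] tooly [ 0.853  0.523 -0.007] F [ 0.3  0.4 -0.6] open 0.0554
yaw now 121.51 joints [ 0.58  0.1  -0.91  1.98  0.08  1.11  0.18]
shift [-385.8 -199.7   10.2] turn [-0.45 -0.15 12.41] torque [ 0.03 -0.01  0.02]
```

Request:
{"name": "step_arm", "arguments": {"rows": [[-40, -21, 0, 0, 0, 0, 0.3], [-40, -21, 0, 0, 0, 0, 0.3], [-40, -21, 0, 0, 0, 0, 0.3], [-40, -21, 0, 0, 0, 0, 0.3], [-40, -21, 0, 0, 0, 0, 0.3], [-40, -21, 0, 0, 0, 0, 0.3], [-40, -21, 0, 0, 0, 0, 0.3], [-40, -21, 0, 0, 0, 0, 0.3], [-40, -21, 0, 0, 0, 0, 0.3], [0, 0, 0, 0, 0, 6, 0.3]]}}

```text
time: 15.45
ee_pos: [0.4404, -0.3425, 0.2559]
tool_rot: [0.525, 0.851, -0.002, -0.006]
wrist_force: [0.2, 0.9, 0.8]
opening: 0.0557
```

Run:
```python
from h import *
plan((.466,-.379,.14),109.1);snap("wrist","w12")
```

```text
t 15.45 pos [ 0.4404 -0.3425  0.2559] toolz [-0.012  0.003 -1.   ] tooly [ 0.893  0.45  -0.01 ] F [0.2 0.9 0.8] open 0.0557
yaw now 116.72 joints [ 1.01  0.34 -0.56  1.69  0.19  1.18  0.86]
shift [-45.    7.6 115.5] turn [-0.59 -0.41  7.63] torque [-0.02 -0.07 -0.01]
```

View pics/w12.png

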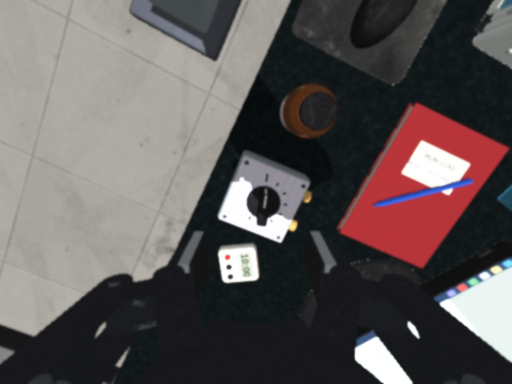

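Box, knob still at the long mark, bottle and timer in place. Approach the knob.

Request:
{"name": "step_arm", "arguments": {"rows": [[-20, 4, 20, 0, 0, 4, 0.3], [-20, 4, 30, 0, 0, 4, 0.3], [-5, 0, 30, 0, 0, 0, 0.3], [0, 0, 30, 0, 0, 0, 0.3], [0, 0, 0, 0, 0, 0, 0.3], [0, 0, 0, 0, 0, 0, 0.3]]}}

```text
time: 16.1
ee_pos: [0.4705, -0.3695, 0.1415]
tool_rot: [0.578, 0.816, 0.0, -0.008]
wrist_force: [0.3, -0.1, 0.3]
opening: 0.0553
```

Run:
```python
from h import *
plan((.4664,-.379,.06),109.1)
```

```text
t 16.1 pos [ 0.4705 -0.3695  0.1415] toolz [-0.012  0.01  -1.   ] tooly [ 0.944  0.331 -0.008] F [ 0.3 -0.1  0.3] open 0.0553
yaw now 109.31 joints [ 0.94  0.51 -0.49  1.72  0.28  0.99  0.69]
shift [-8.7 -6.3 81.4] turn [-0.47 -0.74  0.21] torque [-0.01  0.01 -0.01]
```

Request:
{"name": "step_arm", "arguments": {"rows": [[-9, -6, 5, -0.5, -0.7, 0.2, 0.3], [0, 0, 15, 0, 0, 0, 0.3], [0, 0, 15, 0, 0, 0, 0.3], [0, 0, 15, 0, 0, 0, 0.3], [0, 0, 0, 0, 0, 0, 0.3], [0, 0, 0, 0, 0, 0, 0.3]]}}

```text
time: 16.7
ee_pos: [0.4696, -0.3809, 0.0915]
tool_rot: [0.579, 0.815, 0.0, 0.003]
wrist_force: [0.3, -0.6, 0.4]
opening: 0.0553
```

Run:
```python
from h import *
plan((.4664,-.379,.06),109.1)
```

```text
t 16.7 pos [ 0.4696 -0.3809  0.0915] toolz [ 0.006 -0.003 -1.   ] tooly [0.944 0.33  0.004] F [ 0.3 -0.6  0.4] open 0.0553
yaw now 109.26 joints [ 0.94  0.57 -0.47  1.76  0.32  0.88  0.67]
shift [ 3.  -2.5 31.5] turn [0.24 0.29 0.16] torque [-0.01  0.02  0.01]
```

Request:
{"name": "step_arm", "arguments": {"rows": [[3, -3, 10, 0, 0, 0, 0.3], [0, 0, 11, 0, 0, 0, 0.3], [0, 0, 8, 0, 0, 0, 0.3], [0, 0, 0, 0, 0, 0, 0.3]]}}

```text
time: 17.1
ee_pos: [0.4658, -0.379, 0.0605]
tool_rot: [0.579, 0.815, 0.0, 0.004]
wrist_force: [0.7, 0.1, -0.0]
opening: 0.0555
```

Run:
```python
from h import *
plan((.4664,-.379,.06),109.1)
```

```text
t 17.1 pos [ 0.4658 -0.379   0.0605] toolz [ 0.006 -0.004 -1.   ] tooly [0.944 0.33  0.005] F [ 0.7  0.1 -0. ] open 0.0555
yaw now 109.27 joints [ 0.93  0.6  -0.45  1.79  0.35  0.82  0.65]
shift [-0.2  0.6  0.5] turn [0.26 0.32 0.17] torque [ 0.02  0.06 -0.02]
```

Request:
{"name": "step_arm", "arguments": {"rows": [[0, 0, 0, 0, 0, 0, -1], [0, 0, 0, 0, 0, 0, -1], [0, 0, 0, 0, 0, 0, -1], [0, 0, 0, 0, 0, 0, -1], [0, 0, 0, 0, 0, 0, -1], [0, 0, 0, 0, 0, 0, -1]], "squeeze": 40}}

```text
time: 17.7
ee_pos: [0.4663, -0.379, 0.0607]
tool_rot: [0.579, 0.816, 0.0, 0.004]
wrist_force: [1.2, -0.5, -2.9]
opening: 0.0131
```

Run:
```python
from h import *
plan((.4664,-.379,.06),-10.9)
```

```text
t 17.7 pos [ 0.4663 -0.379   0.0607] toolz [ 0.007 -0.004 -1.   ] tooly [0.944 0.33  0.005] F [ 1.2 -0.5 -2.9] open 0.0131
yaw now 109.28 joints [ 0.93  0.6  -0.45  1.79  0.35  0.82  0.65]
shift [-0.1  0.   0.7] turn [ 5.3000e-01 -1.1000e-01  1.2018e+02] torque [-0.03  0.04  0.03]
```

Request:
{"name": "step_arm", "arguments": {"rows": [[0, 0, 0, 0, 0, 6, -1], [0, 0, 0, 0, 0, 6, -1], [0, 0, 0, 0, 0, 6, -1], [0, 0, 0, 0, 0, 6, -1], [0, 0, 0, 0, 0, 6, -1], [0, 0, 0, 0, 0, 6, -1], [0, 0, 0, 0, 0, 6, -1], [0, 0, 0, 0, 0, 6, -1], [0, 0, 0, 0, 0, 0, -1]]}}

```text
time: 18.6
ee_pos: [0.4665, -0.3789, 0.0607]
tool_rot: [0.868, 0.496, 0.002, 0.003]
wrist_force: [0.4, -1.5, -2.1]
opening: 0.0131
```

Run:
```python
from h import *
plan((.4664,-.379,.06),-10.9)
```

```text
t 18.6 pos [ 0.4665 -0.3789  0.0607] toolz [ 0.007 -0.004 -1.   ] tooly [ 0.862 -0.508  0.008] F [ 0.4 -1.5 -2.1] open 0.0131
yaw now 59.5 joints [ 0.77  0.57 -0.23  1.8   0.18  0.78 -0.08]
shift [-0.1 -0.1  0.7] turn [ 0.4  -0.29 70.4 ] torque [-0.18  0.21 -0.07]
```

Request:
{"name": "step_arm", "arguments": {"rows": [[0, 0, 0, 0, 0, 6, -1], [0, 0, 0, 0, 0, 6, -1], [0, 0, 0, 0, 0, 6, -1], [0, 0, 0, 0, 0, 6, -1], [0, 0, 0, 0, 0, 6, -1], [0, 0, 0, 0, 0, 6, -1], [0, 0, 0, 0, 0, 6, -1], [0, 0, 0, 0, 0, 6, -1], [0, 0, 0, 0, 0, 0, -1]]}}

```text
time: 19.5
ee_pos: [0.4666, -0.3791, 0.0607]
tool_rot: [0.995, 0.1, 0.003, 0.002]
wrist_force: [0.7, 0.2, -1.7]
opening: 0.0132
```

Run:
```python
from h import *
plan((.4664,-.379,.06),-10.9)
```

```text
t 19.5 pos [ 0.4666 -0.3791  0.0607] toolz [ 0.006 -0.004 -1.   ] tooly [ 0.199 -0.98   0.006] F [ 0.7  0.2 -1.7] open 0.0132
yaw now 11.47 joints [ 0.62  0.56 -0.02  1.82  0.02  0.76 -0.78]
shift [-0.2 -0.1  0.7] turn [ 0.25 -0.36 22.37] torque [-0.16  0.33  0.04]
```

Request:
{"name": "step_arm", "arguments": {"rows": [[0, 0, 0, 0, 0, 5, -1], [0, 0, 0, 0, 0, 5, -1], [0, 0, 0, 0, 0, 5, -1], [0, 0, 0, 0, 0, 3, -1], [0, 0, 0, 0, 0, 0, -1], [0, 0, 0, 0, 0, 0, -1]]}}

```text
time: 20.1
ee_pos: [0.4666, -0.3791, 0.0607]
tool_rot: [0.999, -0.047, 0.003, 0.002]
wrist_force: [-0.4, -0.3, -0.7]
opening: 0.0135
```

Run:
```python
from h import *
plan((.4664,-.379,.06),-10.9)
```

```text
t 20.1 pos [ 0.4666 -0.3791  0.0607] toolz [ 0.006 -0.004 -1.   ] tooly [-0.094 -0.996  0.004] F [-0.4 -0.3 -0.7] open 0.0135
yaw now -5.37 joints [ 0.56  0.56  0.06  1.82 -0.04  0.76 -1.03]
shift [-0.2 -0.1  0.7] turn [ 0.2  -0.36  5.53] torque [-0.13  0.3  -0.09]
```

Request:
{"name": "step_arm", "arguments": {"rows": [[0, 0, 0, 0, 0, 3, -1], [0, 0, 0, 0, 0, 1, -1], [0, 0, 0, 0, 0, 0, -1], [0, 0, 0, 0, 0, 0, -1]]}}

```text
time: 20.5
ee_pos: [0.4666, -0.3792, 0.0607]
tool_rot: [0.997, -0.077, 0.003, 0.002]
wrist_force: [0.4, -1.5, -2.1]
opening: 0.013
```

Run:
```python
from h import *
plan((.4664,-.379,.06),-10.9)
```

```text
t 20.5 pos [ 0.4666 -0.3792  0.0607] toolz [ 0.006 -0.004 -1.   ] tooly [-0.154 -0.988  0.003] F [ 0.4 -1.5 -2.1] open 0.013
yaw now -8.84 joints [ 0.55  0.56  0.07  1.82 -0.05  0.76 -1.08]
shift [-0.2 -0.2  0.7] turn [ 0.16 -0.38  2.06] torque [-0.1   0.22 -0.1 ]
```

Within 2° of click 4 without overshoot. Release, rise, check.

Request:
{"name": "step_arm", "arguments": {"rows": [[0, 0, 0, 0, 0, 0, 0.3], [0, 0, 0, 0, 0, 0, 0.3], [0, 0, 0, 0, 0, 0, 0.3], [0, 0, 0, 0, 0, 0, 0.3], [0, 0, -15, 0, 0, 0, 0.3], [0, 0, -30, 0, 0, 0, 0.3], [-10, 0, -40, 0, 0, 0, 0.3], [-10, 0, -40, 0, 0, 0, 0.3], [-10, 0, -30, 0, 0, 0, 0.3], [0, 0, 0, 0, 0, 0, 0.3]]}}

```text
time: 21.5
ee_pos: [0.4353, -0.3737, 0.2266]
tool_rot: [0.997, -0.075, 0.004, 0.002]
wrist_force: [0.6, 0.1, 0.9]
opening: 0.0555
```

Run:
```python
from h import *
st();c,im=snap("wrist","w13");_,s=snap("scene","s13")
u,v=proj(c,[[.466,-.3795,.06]])[0].astype(int);print(u,v)
cv2.imwrite("pics/w13c.png",cv2.resize(im[v-60:v+60,u-80:u+100],None,fx=4,fy=4,interpolation=cv2.INTER_CUBIC)[:,:,::-1])
a=s[130:280,150:380];b=optics.read_camera("side")
cv2.imwrite("pics/s13c.png",cv2.resize(a,None,fx=3.4,fy=3.4,interpolation=cv2.INTER_CUBIC)[:,:,::-1]);cv2.imwrite("pics/d13.png",b[:,:,::-1])
```

```text
t 21.5 pos [ 0.4353 -0.3737  0.2266] toolz [ 0.008 -0.005 -1.   ] tooly [-0.149 -0.989  0.004] F [0.6 0.1 0.9] open 0.0555
256 151
```

View pics/w13c.png

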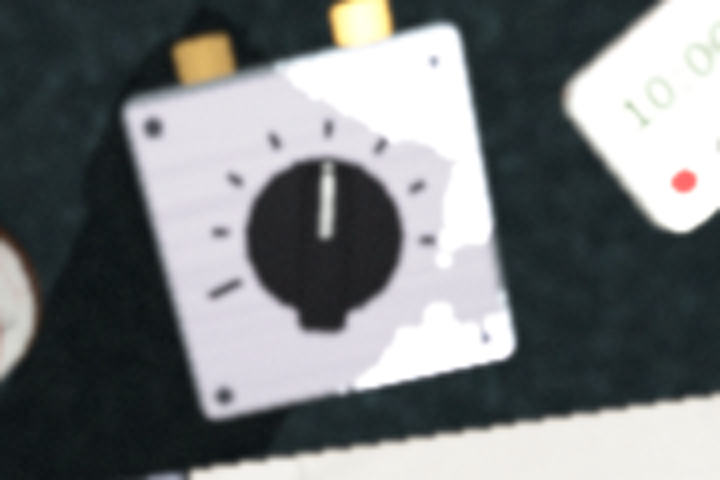

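View pics/s13c.png

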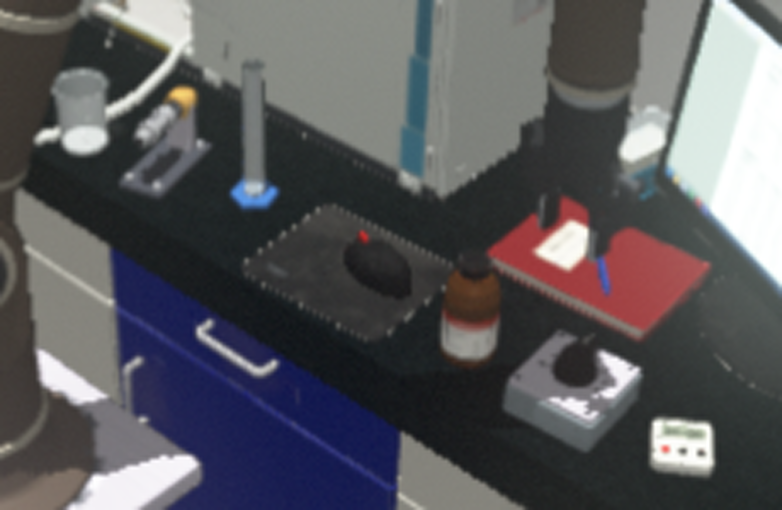

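View pics/d13.png

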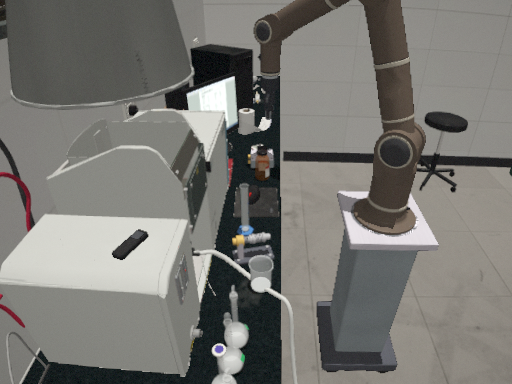

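The pointer stands on the fourth short mark (328,129), with the long mark at (225,288) as zero. The bottle, cylinder, beaker and timer look unchanged. Handing in.

```bash
python3 -c "
from plant import workorder
print(workorder.hand_in())"
```

```text
the job is handed in; nothing more can be done
None
```

The purge line is bled and the knob is set four clicks clockwise from the stop; the job was handed in at about 21.6 s.

- **Knob to the stop:** it started at click 3. I turned it counter-clockwise until it met the end stop, with about 1.2 Nm reaction at the wrist. The picture after release showed the pointer on the long mark, and it was still there before the last turn.
- **Sleeve:** I gripped it in the waist and pulled it fully back, reading about 26 N against the hard stop (the spring alone gives 7 N). The tool itself moved 11.1 mm and the wrist tilted, so I worked out about 12.4 mm at the grip, close to the 12 mm travel. After release the picture matched the starting state, with the spring showing again behind the sleeve.
- **Knob to click 4:** I turned it clockwise to 2° short of the fourth click and released it there, so the gripper never passed it. The last picture shows the pointer on the fourth short mark.
- **Last checks:** the amber bottle, beaker, measuring cylinder and timer appear where they were in the scene view; I compared these by eye, not by measurement. The arm is clear of everything and the wrist force is close to zero. No check failed; the one small disagreement was 2–4 mm in the coupler's position along its axis, and the grip confirmed the waist was where I had it.

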